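# Lift the hot lid off the test kiln with the lid lifter and park it on the spare ring

## Task

The test kiln is still hot: take the lid lifter from its block, hook it under the lid's wire loop at the point where the lid balances, and lift the lid clear of the kiln so that it hangs level; if it starts to tip, let it down again and shift the hook along the loop before lifting further. Carry it level to the spare kiln ring, lower it gently until its plug is fully home in the ring, unhook, and stand the lifter back in its block. Touch the hot kiln and lid with nothing but the lifter, neither press nor pry on the brittle lid, and leave the pieces standing around alone.

Things in the scene. Friction and masses are not known exactly. Their poses are not given: they have to be found in the camera images.
- kiln: Small round tabletop test kiln, fixed: aluminium-jacketed drum, 154 mm diameter, white fibre wall, grey control pod low at its -x front. Origin: centre of its underside on the table, z up. Flat rim at z = 110 mm; straight round mouth of 110 mm diameter, floor 64 mm below the rim.
- spare_ring: Spare extension ring of the same kiln, fixed, 154 mm outside and 111 mm inside diameter, 45 mm high, open top and bottom. Origin: centre of its underside on the table, z up; flat rim at z = 45 mm. Kiln and ring may swap sides; the ring is the low one.
- lid: White fibre lid with a metal hoop on the kiln, 144 mm diameter, 13.5 mm thick. Origin: on its axis in the plane of its underside that rests on a rim, z up. Under it a plug, 104 mm diameter, 8 mm deep, its lower 6 mm tapered to 94 mm, fits the mouth with 3 mm play. On top a steel loop (loop_mid) along its y, a vent stub at one end of it and a socket at the other. In all 0.24 to 0.67 kg.
- loop_mid (a point): Middle of the loop's bar, on its axis, 37 mm above the lid's origin; axes as the lid's. The loop is fixed, of 6 mm round wire in the lid's y-z plane: bar along y, straight to 33 mm either side, legs at 38 mm either side. 20.5 mm are free between lid top and bar.
- vent_foot (a point): Foot of the vent stub with its stopper on the lid's top, at lid y = +55.5 mm, 25 mm wide, 24 mm high. Hollow or solid inside, weight unknown.
- probe_foot (a point): Foot of the socket of the temperature probe on the lid's top, at lid y = -55.5 mm, 25 mm wide, 22 mm high, weight unknown. Depending on it and the vent stub, the lid's centre of mass, 18 to 28 mm below the bar, lies anywhere up to 24 mm from the loop's middle to either side: it can only be felt. A hook within 2 mm of it holds the lid level; each mm beyond tips it about 3 degrees.
- lifter: Lid lifter, 0.12 kg, 141 mm tall, upright in its block, hook down. Origin: underside of the hook, below its seat; z up the stem; hook opens to +x. J-hook of 4 mm plate (along y): seat x = -4 to +4 mm, its bottom at z = 6 mm; lip x = 4 to 9 mm, up to z = 12 mm; stem x = -12 to -4 mm. Heat guard, 44 mm round, at z = 62 to 66 mm; above it the handle.
- lifter_grip (a point): Where to grip the lifter: on its axis, 105 mm above its origin, in the dark wooden handle, 22 mm (x) by 16 mm (y, grip across this), reaching from 71 to 141 mm above the lifter's origin.
- lifter_block: Fixed wooden block, 70 x 60 mm, 70 mm high, on a foot 78 x 68 mm. Origin: centre of its underside, z up. Pocket 30 mm (x) by 14 mm (y), 64 mm deep, chamfered, in the middle of its top. The lifter hangs in it with its heat guard flat on the block's top: axes as the block's, lifter origin 8 mm above the block's.
- cat: Small white bisque cat, 73 mm tall, standing loose between kiln and ring. Origin: centre of its underside.
- jar: White bisque jar with a knob, 57 mm diameter, 70 mm tall, standing loose at the far right. Origin: centre of its underside.
- bottle: Paint bottle, 48 mm diameter, 128 mm tall, standing loose behind the lifter block. Origin: centre of its underside.
There are look-alikes about, which are no part of the job. What is shaped like the lifter but red is not meant.

How it is judged:
By the outcome, as a careful person would: the job done as asked, in the order asked, and still so for the second after the job is handed in, with the robot touching nothing.
It also fails if it takes over 72 s, if anything falls off the work surface, if the arm or the gripper's body presses on something with over 40 N, if the wrist force passes 120 N, or if a joint passes its speed limit or range.

## Robot

A 6-joint arm with a two-finger parallel gripper is mounted at the origin on a cart in front of the work surface, level with it; the furniture and walls round the work are solid. World frame = base frame: x ahead of the robot, y to its left, z up, the work surface at z = 0. Lengths are in mm, angles in rad, forces in N, time in s.
With the tool pointing down it reaches from about 350 to 775 mm from the base axis. Payload 7.3 kg.
Tool frame: the origin (TCP) lies at the very end of the fingers, on their centre line; the grasp point (between the pads) lies 19 mm behind it; z points along the fingers, y is the line along which they close (so a half turn about z gives the same grasp; the last joint's range is limited). The gripper opens to 92 mm and grips with 3 to 60 N. Pads are 19 mm wide; open, the fingers measure 130 mm over their backs; the gripper's body (75 mm by 190 mm) begins 47 mm behind the grasp point.
Start: joints at [-1.25, 0.342, 1.524, -0, 1.275, -0.146], TCP at [236.29, -468.841, 226.741] pointing down, gripper open.
Joint ranges: [-2.53, 2.53], [-0.77, 2.02], [0.04, 2.7], [-1, 4.14], [0.28, 2.66], [-3.11, 3.11]. Speed limits (rad/s): [2.57, 2.57, 3.14, 3.14, 3.14, 3.14].

## Interface

Orientations are given as [roll, pitch, yaw] about the fixed x, y, z axes, in that order (R = Rz(yaw) Ry(pitch) Rx(roll)).
In Python, from plant import bot gives the robot as it stands.
- The arm moves only by the tool jog_arm, never from a script. Its argument "targets" is a list of rows, each an object with "xyz": the shift along the tool's x, y, z as a fraction of full scale, a list of three; "spin": the turn about the tool's z as a fraction of full scale. In form: [{"xyz": [x, y, z], "spin": spin}, ...]. A call has exactly 10 rows; each row shifts and turns the commanded pose from where the row before left it, along the tool's axes as they then stand; what a row does not reach is not made up. Full scale, the value 1, is 80 mm for a shift and 0.1 rad for a turn. A row lasts 1/8 s, in which the tool goes at most 62.5 mm and 10.7 degrees, less where a joint would pass 70% of its speed; a pose out of reach is approached as far as the arm can. A call with a number of a shift or a turn outside -1 to 1 is refused whole. A call with a gripper value outside its range is refused whole. "gripper" is the opening in per cent of the stroke, from 0 (shut) to 100 (fully open), set as the call begins (left out, the last holds). The fingers move at their own pace and stop on an object; the grip force is fixed at half the most. Time passes only in rows, so rows that do not move let the fingers close, or fill a call up. It gives the time, the measured TCP pose, the force, the opening and the grip force at its end, in the units of the state.
- bot.get_obs(): the state, without advancing time (a new reading comes with each control period).
- bot.capture(name): name is "scene" or "top" or "wrist"; returns the picture (384x512x3 uint8, blue, green, red); there is no depth.
- bot.get_calibration(name): a dict with "vfov" (degrees; the focal length in pixels is half the picture's height over the tangent of half this angle, whatever the lens; pixels are square), "cx", "cy" (the principal point, pixels), "k1" (the pictures are not rectified: a ray, as slopes to the right and down, at radius r is drawn at 1 + k1 r^2 times it, then the intrinsics apply), "eye" and "rotation" of the camera in the world. Camera axes: x right, y down, z forward; pixel columns grow to the right and rows downward; lengths in mm; the calibration is good to about 2 mm. A picture is of the moment at which its call begins: read the wrist's pose just before it. get_calibration takes no time and is no camera call; for the wrist camera it gives the pose at the moment of the call.
- bot.close_job(): hands the job in; it is judged then, once.
The state is a dict: "time": time; "joint_positions": joint angles; "dq": joint speeds; "tau": joint torques, N m; "tool_pos": TCP position; "tcp_rot": TCP orientation; "contact_force": force on the tool from outside, world axes, zero at the start; "moment": the same for the moment, N m; "grip_width": finger opening in mm; "finger_force": force on a finger pad.
Only numpy, scipy, OpenCV 4.12 (cv2) and the standard library are available. Lean on these libraries where they do the work, as an engineer would, in place of code of your own. Each camera call takes 0.05 s, during which the arm holds its last target. There are 200 camera calls.

## Working session

There is one attempt and no reset: what is moved stays moved. The work goes in short steps, Python scripts to look and compute and a tool call to move; the robot and the scene stay as the last step left them, time stands still between calls to the robot, and variables do not carry over. Pictures are saved under pics/ and viewed, at most 10 in all, crops included, and the job is handed in when it is done.

Besides the shell and the picture viewer there is one more tool, called after "Call:" as name(argument=value, ...), one argument or row to a line, values as JSON. jog_arm: Moves the arm, as the interface text tells. Shift numbers are shares of 80 mm and turn numbers shares of 0.1 rad, none past 1 either way. Its arguments: {"type":"object","properties":{"targets":{"type":"array","items":{"type":"object","properties":{"xyz":{"type":"array","items":{"type":"number"}},"spin":{"type":"number"}}}},"gripper":{"type":"number"}},"required":["targets"]}

```bash
ls; mkdir -p pics
python3 - <<'E'
from plant import bot
import cv2
o=bot.get_obs();print(o)
for n in("scene","top"):
    cv2.imwrite(f"pics/{n}0.png",cv2.resize(bot.capture(n),(800,600),interpolation=cv2.INTER_CUBIC)); print(bot.get_calibration(n))
E
```

```text
pics
{'time': 0.0, 'joint_positions': array([-1.24997855e+00,  3.42700833e-01,  1.52502495e+00, -9.06395983e-07,
        1.27538425e+00, -1.45986837e-01]), 'dq': array([ 0.00051299,  0.00034878,  0.00041531, -0.00211876, -0.00151902,
       -0.00010036]), 'tau': array([-1.42010569e-03, -4.31248248e+01, -2.44220603e+01,  7.17214867e-02,
        5.59448591e-02, -1.08560885e-04]), 'tool_pos': array([ 236.16453284, -468.42745561,  226.05355062]), 'tcp_rot': array([-3.14009129e+00, -2.19873953e-04,  4.66804714e-01]), 'contact_force': array([0.20847364, 0.21101017, 0.17121727]), 'moment': array([ 0.03267717,  0.05557988, -0.02631871]), 'finger_force': 0.0, 'grip_width': 91.76138170660668}
{'vfov': 49.245081636887846, 'cx': 256.1600052932191, 'cy': 192.85703070210278, 'k1': -0.1560826463065255, 'eye': array([-382.57513536, -515.08478818,  718.53669579]), 'rotation': array([-2.06273716, -0.00629851, -0.96325694])}
{'vfov': 56.68359165003903, 'cx': 255.50820086702436, 'cy': 198.05101380740487, 'k1': -0.1145607763079047, 'eye': array([ 450.50597433,  123.58258304, 1007.78112208]), 'rotation': array([-3.05517439,  0.01696382, -1.58324698])}
```

View pics/scene0.png

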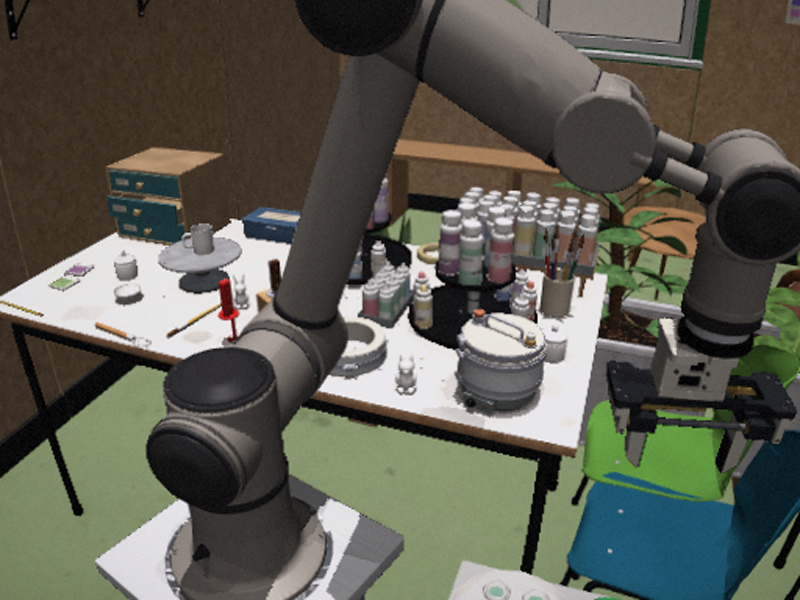

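View pics/top0.png

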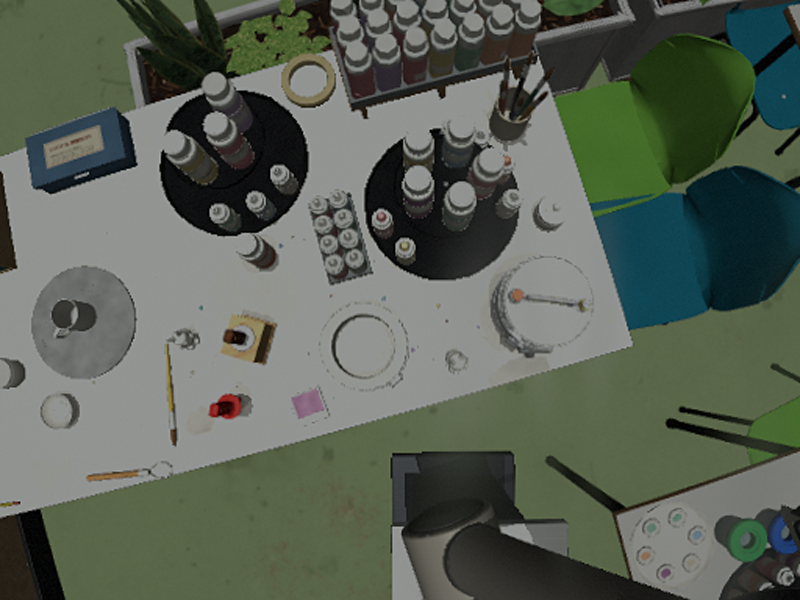

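Scene: kiln with lid at the right (top view ~543,303), with the red vent stopper at (517,295) and the probe at (583,305). Ring is at (365,345), lifter block at (248,340), red decoy at (228,405). Next: enlarged crops.

```bash
cat > h.py <<'E'
import numpy as np, cv2
from scipy.spatial.transform import Rotation as R
def cam(c):
    f=192/np.tan(np.radians(c['vfov'])/2); return f,R.from_euler('xyz',c['rotation']).as_matrix(),np.array(c['eye'])
def world(c,u,v,z):
    f,M,e=cam(c); d=np.array([(u-c['cx'])/f,(v-c['cy'])/f]); s=d.copy()
    for _ in range(20): s=d/(1+c['k1']*(s@s))
    w=M@np.array([s[0],s[1],1]); return e+w*(z-e[2])/w[2]
def pix(c,P):
    f,M,e=cam(c); p=M.T@(np.array(P,float)-e); s=p[:2]/p[2]; s=s*(1+c['k1']*(s@s)); return s*f+[c['cx'],c['cy']]
E
python3 - <<'E'
from plant import bot
import cv2,numpy as np,pickle
im=bot.capture("top");cv2.imwrite("top.png",im);pickle.dump(bot.get_calibration("top"),open("top.pkl","wb"))
a=im[190:260,130:180];b=im[155:235,305:385];c=im[180:260,195:275]
r=lambda x,s:cv2.resize(x,None,fx=s,fy=s,interpolation=cv2.INTER_CUBIC)
A=np.zeros((500,800,3),np.uint8);A[:420,:300]=r(a,6);A[:480,310:790]=r(b,6)
cv2.imwrite("pics/c1.png",A)
E
```

```text
(no output)
```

View pics/c1.png

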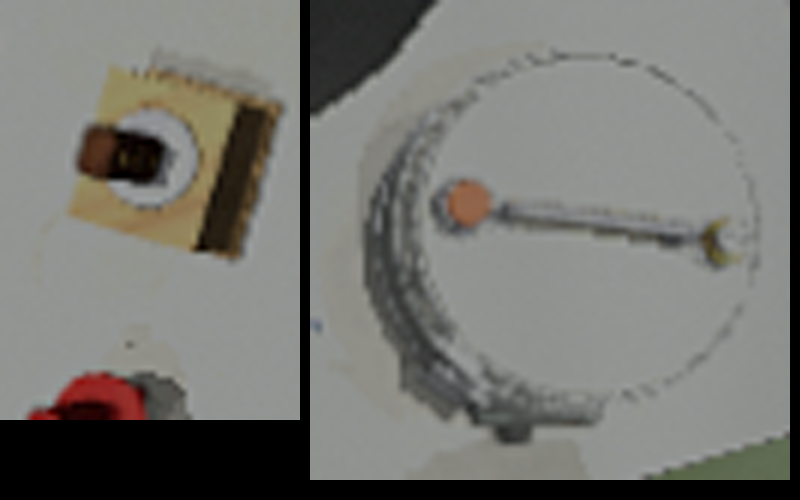

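Run:
```python
import pickle;from h import *
c=pickle.load(open('top.pkl','rb'))
A=lambda x,y,z:world(c,130+x/6-.4,190+y/6-.4,z).round(1)
B=lambda x,y,z:world(c,305+(x-310)/6-.4,155+y/6-.4,z).round(1)
for n,p in dict(tl=(115,68,70),bl=(68,212,70),br=(200,250,70),tr=(243,98,70),guard=(155,158,74),htop=(97,152,149)).items(): print(n,A(*p))
s=B(468,203,147.5);p=B(718,240,145.5);print(s,p,(s+p)/2,np.hypot(*(s-p)[:2]),np.arctan2(*(s-p)[1::-1]),'bar',B(503,211,147),B(690,238,147))
for v in((585,52,124),(760,235,124),(600,403,124)):print('rim',B(*v))
im=cv2.imread('top.png')
W=lambda u,v,z:world(c,u/1.5625-.3,v/1.5625-.3,z).round(1)
for n,p in dict(ringL=(319,345,45),ringR=(409,345,45),ringT=(365,300,45),ringB=(365,391,45),inL=(331,345,45),inR=(396,345,45),cat=(456,362,40),jar=(548,212,60),bottle=(250,245,110),red=(232,403,100)).items(): print(n,W(*p))
```

```text
tl [528.2 425.2  70. ]
bl [464. 446.  70.]
br [446.7 385.7  70. ]
tr [514.  366.7  70. ]
guard [487.6 405.2  74. ]
htop [487.3 406.9 149. ]
[546.2 -46.8 147.5] [ 529.9 -149.9  145.5] [538.05 -98.35 146.5 ] 104.38055374445953 1.413995226785334 bar [542.8 -61.1 147. ] [ 530.7 -137.8  147. ]
rim [ 612.1 -103.3  124. ]
rim [ 533.7 -174.8  124. ]
rim [ 464.6 -104.2  124. ]
ringL [474.9 279.9  45. ]
ringR [473.  123.6  45. ]
ringT [552.3 199.2  45. ]
ringB [394.8 200.4  45. ]
inL [474.7 258.9  45. ]
inR [473.3 146.   45. ]
cat [442.6  42.5  40. ]
jar [ 701.2 -123.1   60. ]
bottle [640.2 385.2 110. ]
red [379.4 416.  100. ]
```

```bash
cat >> h.py <<'E'
def plan(bot,way,step=55,ds=0.1,start=None):
    """way: list of (x,y,z,yaw); prints rows"""
    import json
    o=bot.get_obs(); p=np.array(start[:3] if start else o['tool_pos'],float); y=start[3] if start else o['tcp_rot'][2]; rows=[]
    for w in way:
        q=np.array(w[:3],float); n=int(max(np.ceil(np.linalg.norm(q-p)/step-.02),np.ceil(abs(w[3]-y)/ds-.02),1)); p0=p; y0=y
        for i in range(n):
            d=(q-p0)/n; yy=y0+(w[3]-y0)*i/n; c,s=np.cos(yy),np.sin(yy)
            rows.append({"xyz":[round(float(v),3) for v in np.array([c*d[0]+s*d[1],s*d[0]-c*d[1],-d[2]])/80],"spin":round(-(w[3]-y0)/n/.1,3)})
        p=q;y=w[3]
    print(len(rows));[print(json.dumps(r)) for r in rows]
def st(bot):
    o=bot.get_obs();print(round(o['time'],2),o['tool_pos'].round(1),o['tcp_rot'].round(3),o['contact_force'].round(2),o['moment'].round(3),round(o['grip_width'],1),round(o['finger_force'],1));return o
E
python3 - <<'E'
from plant import bot
from h import *
plan(bot,[(370,-240,240,.1),(440,50,240,-.31),(488,406,240,-.31)],58)
E
```

```text
18
{"xyz": [0.556, -0.36, -0.034], "spin": 0.734}
{"xyz": [0.528, -0.399, -0.034], "spin": 0.734}
{"xyz": [0.497, -0.437, -0.034], "spin": 0.734}
{"xyz": [0.464, -0.472, -0.034], "spin": 0.734}
{"xyz": [0.428, -0.505, -0.034], "spin": 0.734}
{"xyz": [0.205, -0.587, -0.0], "spin": 0.683}
{"xyz": [0.165, -0.599, -0.0], "spin": 0.683}
{"xyz": [0.124, -0.609, -0.0], "spin": 0.683}
{"xyz": [0.082, -0.616, -0.0], "spin": 0.683}
{"xyz": [0.039, -0.62, -0.0], "spin": 0.683}
{"xyz": [-0.003, -0.622, -0.0], "spin": 0.683}
{"xyz": [-0.112, -0.632, -0.0], "spin": -0.0}
{"xyz": [-0.112, -0.632, -0.0], "spin": -0.0}
{"xyz": [-0.112, -0.632, -0.0], "spin": -0.0}
{"xyz": [-0.112, -0.632, -0.0], "spin": -0.0}
{"xyz": [-0.112, -0.632, -0.0], "spin": -0.0}
{"xyz": [-0.112, -0.632, -0.0], "spin": -0.0}
{"xyz": [-0.112, -0.632, -0.0], "spin": -0.0}
```

Call:
jog_arm(
  targets=[
    {"xyz": [0.556, -0.36, -0.034], "spin": 0.734},
    {"xyz": [0.528, -0.399, -0.034], "spin": 0.734},
    {"xyz": [0.497, -0.437, -0.034], "spin": 0.734},
    {"xyz": [0.464, -0.472, -0.034], "spin": 0.734},
    {"xyz": [0.428, -0.505, -0.034], "spin": 0.734},
    {"xyz": [0.205, -0.587, 0], "spin": 0.683},
    {"xyz": [0.165, -0.599, 0], "spin": 0.683},
    {"xyz": [0.124, -0.609, 0], "spin": 0.683},
    {"xyz": [0.082, -0.616, 0], "spin": 0.683},
    {"xyz": [0.039, -0.62, 0], "spin": 0.683},
  ],
)

```text
time: 1.4
tool_pos: [428.5, 2.9, 240.3]
tcp_rot: [3.141, -0.0, -0.244]
contact_force: [0.6, -0.3, -0.5]
grip_width: 91.7
finger_force: 0.0
```

Call:
jog_arm(
  targets=[
    {"xyz": [-0.003, -0.622, 0], "spin": 0.683},
    {"xyz": [-0.112, -0.632, 0], "spin": 0},
    {"xyz": [-0.112, -0.632, 0], "spin": 0},
    {"xyz": [-0.112, -0.632, 0], "spin": 0},
    {"xyz": [-0.112, -0.632, 0], "spin": 0},
    {"xyz": [-0.112, -0.632, 0], "spin": 0},
    {"xyz": [-0.112, -0.632, 0], "spin": 0},
    {"xyz": [-0.112, -0.632, 0], "spin": 0},
    {"xyz": [0, 0, 0], "spin": 0},
    {"xyz": [0, 0, 0], "spin": 0},
  ],
)

```text
time: 2.65
tool_pos: [488.1, 405.5, 239.6]
tcp_rot: [3.14, 0.001, -0.31]
contact_force: [0.4, -0.5, 0.2]
grip_width: 91.7
finger_force: 0.0
```

Run:
```python
from plant import bot
from h import *
st(bot);c=bot.get_calibration('wrist');im=bot.capture('wrist');print(c)
for P in((488,406,149),(488,406,74)):print(pix(c,P))
cv2.imwrite('pics/w1.png',cv2.resize(im,(768,576),interpolation=cv2.INTER_CUBIC))
```

```text
2.65 [488.1 405.5 239.6] [ 3.14e+00  1.00e-03 -3.10e-01] [ 0.37 -0.52  0.25] [0.031 0.034 0.01 ] 91.7 0.0
{'vfov': 68.86823819982581, 'cx': 257.301354574223, 'cy': 192.54487750598847, 'k1': 0.0044169665569219925, 'eye': array([554.0599043 , 384.80190551, 397.4513889 ]), 'rotation': array([ 2.88132583e+00, -2.00177687e-03, -1.88057447e+00])}
[256.70610212 195.9163468 ]
[256.70941126 178.81801655]
```

View pics/w1.png

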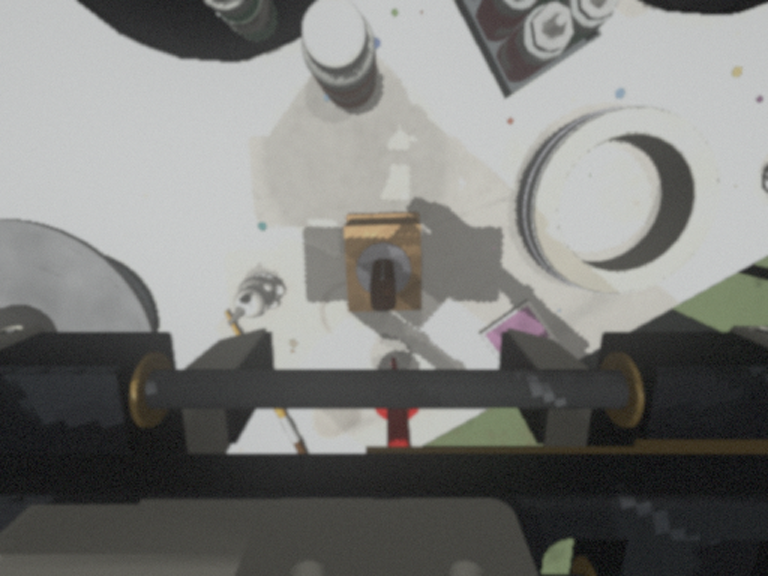

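The wrist view shows the handle and guard at (383,268–300), where I predicted, and the block is square to the tool. I'll go down and grip.

Call:
jog_arm(
  targets=[
    {"xyz": [0, 0, 0.6], "spin": 0},
    {"xyz": [0, 0, 0.6], "spin": 0},
    {"xyz": [0, 0, 0.4], "spin": 0},
    {"xyz": [0, 0, 0.22], "spin": 0},
    {"xyz": [0, 0, 0], "spin": 0},
    {"xyz": [0, 0, 0], "spin": 0},
    {"xyz": [0, 0, 0], "spin": 0},
    {"xyz": [0, 0, 0], "spin": 0},
    {"xyz": [0, 0, 0], "spin": 0},
    {"xyz": [0, 0, 0], "spin": 0},
  ],
  gripper=60,
)

```text
time: 3.95
tool_pos: [488.4, 405.8, 94.8]
tcp_rot: [3.142, -0.0, -0.31]
contact_force: [-0.1, 0.2, -1.1]
grip_width: 55.1
finger_force: 0.0
```

Call:
jog_arm(
  targets=[
    {"xyz": [0, 0, 0], "spin": 0},
    {"xyz": [0, 0, 0], "spin": 0},
    {"xyz": [0, 0, 0], "spin": 0},
    {"xyz": [0, 0, 0], "spin": 0},
    {"xyz": [0, 0, 0], "spin": 0},
    {"xyz": [0, 0, 0], "spin": 0},
    {"xyz": [0, 0, -0.1], "spin": 0},
    {"xyz": [0, 0, -0.4], "spin": 0},
    {"xyz": [0, 0, -0.5], "spin": 0},
    {"xyz": [0, 0, -0.6], "spin": 0},
  ],
  gripper=0,
)

```text
time: 5.2
tool_pos: [487.9, 405.5, 223.6]
tcp_rot: [3.14, 0.001, -0.31]
contact_force: [0.4, 0.8, -0.8]
grip_width: 16.1
finger_force: 30.0
```

Run:
```python
from plant import bot
from h import *
o=st(bot);c=bot.get_calibration('wrist');im=bot.capture('wrist');s=bot.capture('scene');cs=bot.get_calibration('scene');ct=bot.get_calibration('top');t=bot.capture('top')
P=o['tool_pos']+[0,0,-60]
u=pix(cs,P).astype(int);v=pix(ct,P).astype(int);print(u,v)
r=lambda x,f:cv2.resize(x,None,fx=f,fy=f,interpolation=cv2.INTER_CUBIC)
A=np.zeros((600,800,3),np.uint8)
A[:360,:400]=r(im[130:250,190:323],3)[:360,:400] if 0 else cv2.resize(im[130:250,190:323],(400,360))
A[:360,400:]=cv2.resize(s[u[1]-40:u[1]+50,u[0]-50:u[0]+50],(400,360))
cv2.imwrite('pics/w2.png',A)
```

```text
5.2 [487.9 405.5 223.6] [ 3.14e+00  1.00e-03 -3.10e-01] [ 0.38  0.77 -0.81] [ 0.062  0.025 -0.032] 16.1 30.0
[175 162] [144 214]
```

View pics/w2.png

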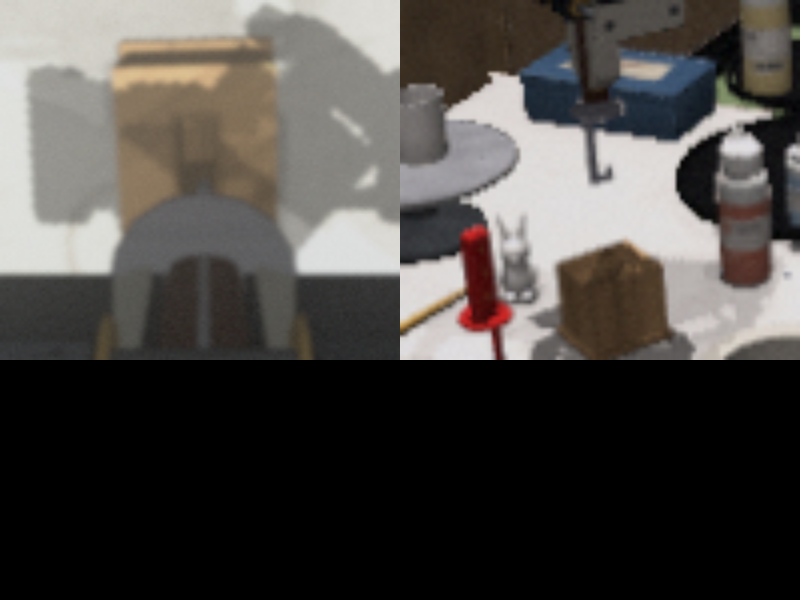

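Hook opens along tool +x, as hoped. I'll carry the lifter to just before the loop.

Run:
```python
from plant import bot
from h import *
plan(bot,[(490,360,262,-.31),(516,-96.5,262,-.157)],58)
```

```text
9
{"xyz": [0.184, 0.552, -0.446], "spin": 0.0}
{"xyz": [0.256, 0.667, -0.0], "spin": -0.191}
{"xyz": [0.243, 0.672, -0.0], "spin": -0.191}
{"xyz": [0.231, 0.676, -0.0], "spin": -0.191}
{"xyz": [0.218, 0.68, -0.0], "spin": -0.191}
{"xyz": [0.205, 0.685, -0.0], "spin": -0.191}
{"xyz": [0.191, 0.688, -0.0], "spin": -0.191}
{"xyz": [0.178, 0.692, -0.0], "spin": -0.191}
{"xyz": [0.165, 0.695, -0.0], "spin": -0.191}
```

Call:
jog_arm(
  targets=[
    {"xyz": [0.184, 0.552, -0.446], "spin": 0},
    {"xyz": [0.256, 0.667, 0], "spin": -0.191},
    {"xyz": [0.243, 0.672, 0], "spin": -0.191},
    {"xyz": [0.231, 0.676, 0], "spin": -0.191},
    {"xyz": [0.218, 0.68, 0], "spin": -0.191},
    {"xyz": [0.205, 0.685, 0], "spin": -0.191},
    {"xyz": [0.191, 0.688, 0], "spin": -0.191},
    {"xyz": [0.178, 0.692, 0], "spin": -0.191},
    {"xyz": [0.165, 0.695, 0], "spin": -0.193},
    {"xyz": [0, 0, 0], "spin": 0},
  ],
)

```text
time: 6.6
tool_pos: [514.1, -100.7, 256.9]
tcp_rot: [3.141, 0.003, -0.162]
contact_force: [0.6, 0.4, -1.3]
grip_width: 16.0
finger_force: 30.0
```

Run:
```python
from plant import bot
from h import *
o=st(bot);c=bot.get_calibration('wrist');im=bot.capture('wrist')
o=st(bot);print(bot.get_calibration('wrist')['eye'],c['eye'])
for P in((543,-62,147),(538,-100,147),(533,-138,147)):print(pix(c,P))
cv2.imwrite('w3.png',im);import pickle;pickle.dump(c,open('w3.pkl','wb'))
cv2.imwrite('pics/w3.png',cv2.resize(im[60:260,120:386],(798,600),interpolation=cv2.INTER_CUBIC))
```

```text
6.6 [ 514.1 -100.7  256.9] [ 3.141e+00  3.000e-03 -1.620e-01] [ 0.58  0.4  -1.28] [0.092 0.061 0.025] 16.0 30.0
6.65 [514.1 -98.5 257. ] [-3.141e+00  3.000e-03 -1.610e-01] [-0.72  0.32 -1.44] [0.06  0.049 0.035] 15.8 30.0
[ 582.70478942 -109.56801942  414.72054011] [ 582.71675026 -111.67418973  414.58462278]
[212.91435199 167.9453877 ]
[252.55711229 166.69362308]
[292.27822488 165.43476491]
```

View pics/w3.png

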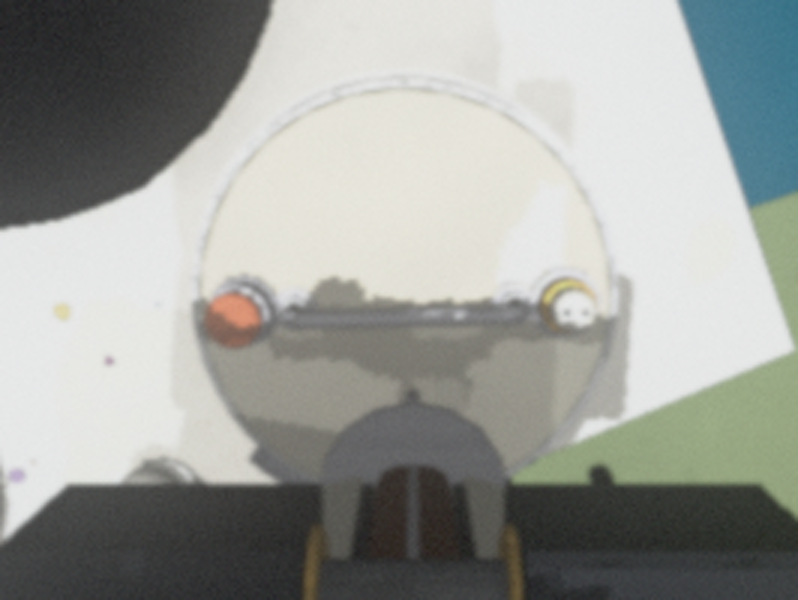

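Run:
```python
from h import *;import pickle
c=pickle.load(open('w3.pkl','rb'))
F=lambda x,y,z:world(c,120+x/3-.3,60+y/3-.3,z)
a=F(287,316,147);b=F(525,312,147);s=F(234,320,147.5);p=F(575,309,145.5)
print(a,b,(a+b)/2,np.arctan2(*(a-b)[1::-1])-np.pi/2,np.hypot(*(a-b)[:2]));print(s,p,(s+p)/2,np.hypot(*(s-p)[:2]),np.arctan2(*(s-p)[1::-1])-np.pi/2)
L=F(412,391,182);T=np.array([514.1,-100.7]);d=L[:2]-T;y=-.162;print('lip',L,d@[np.cos(y),np.sin(y)],d@[np.sin(y),-np.cos(y)])
from plant import bot
st(bot)
```

```text
[545.39940017 -64.9059122  147.        ] [ 534.29387355 -140.51944383  147.        ] [ 539.84663686 -102.71267801  147.        ] -0.14582959117054606 76.42472693419306
[546.95234736 -47.95464255 147.5       ] [ 532.3748233  -156.71160725  145.5       ] [ 539.66358533 -102.3331249   146.5       ] 109.72958387393899 -0.13324344726199233
lip [ 523.27844729 -101.95355377  182.        ] 9.260459493014038 -0.24327267345483464
6.65 [514.1 -98.5 257. ] [-3.141e+00  3.000e-03 -1.610e-01] [-0.72  0.32 -1.44] [0.06  0.049 0.035] 15.8 30.0
```

Call:
jog_arm(
  targets=[
    {"xyz": [0, 0, 0], "spin": -0.2},
    {"xyz": [0, 0, 0.2], "spin": 0},
    {"xyz": [0, 0, 0.2], "spin": 0},
    {"xyz": [0, 0, 0.1], "spin": 0},
    {"xyz": [0, 0, 0], "spin": 0},
    {"xyz": [0, 0, 0], "spin": 0},
    {"xyz": [0, 0, 0], "spin": 0},
    {"xyz": [0, 0, 0], "spin": 0},
    {"xyz": [0, 0, 0], "spin": 0},
    {"xyz": [0, 0, 0], "spin": 0},
  ],
)

```text
time: 7.9
tool_pos: [514.9, -97.3, 218.4]
tcp_rot: [3.142, -0.0, -0.137]
contact_force: [0.5, -0.2, -0.9]
grip_width: 15.5
finger_force: 30.0
```

Run:
```python
from plant import bot
from h import *
o=st(bot);c=bot.get_calibration('wrist');im=bot.capture('wrist')
cv2.imwrite('w4.png',im);import pickle;pickle.dump((c,o),open('w4.pkl','wb'))
cv2.imwrite('pics/w4.png',cv2.resize(im[100:250,157:357],(800,600),interpolation=cv2.INTER_CUBIC))
```

```text
7.9 [514.9 -97.3 218.4] [ 3.142 -0.    -0.137] [ 0.53 -0.19 -0.85] [ 0.045 -0.006 -0.041] 15.5 30.0
```

View pics/w4.png

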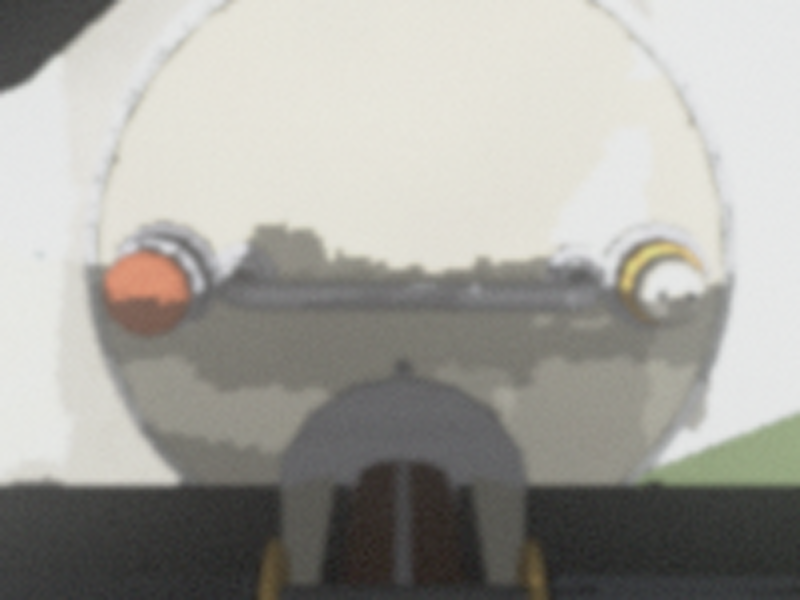

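Run:
```python
from h import *;import pickle
c,o=pickle.load(open('w4.pkl','rb'))
F=lambda x,y,z:world(c,157+x/4-.4,100+y/4-.4,z)
T=o['tool_pos'];y=o['tcp_rot'][2];M=np.array([[np.cos(y),np.sin(y)],[np.sin(y),-np.cos(y)]])
for n,q in dict(l=(228,294,147),r=(608,294,147),s=(148,291,147.5),p=(668,288,145.5),lip=(402,364,T[2]-86.8+12)).items():
    w=F(*q);print(n,w.round(1),(M@(w-T)[:2]).round(1))
```

```text
l [544.5 -64.6 147. ] [ 24.9 -36.4]
r [ 533.7 -142.9  147. ] [24.8 42.6]
s [547.5 -48.4 147.5] [ 25.6 -52.9]
p [ 532.9 -155.7  145.5] [25.8 55.4]
lip [523.8 -98.3 143.6] [ 9.  -0.2]
```

Call:
jog_arm(
  targets=[
    {"xyz": [0, 0.025, 0.055], "spin": 0},
    {"xyz": [0, 0, 0], "spin": 0},
    {"xyz": [0.06, 0, 0], "spin": 0},
    {"xyz": [0.06, 0, 0], "spin": 0},
    {"xyz": [0.06, 0, 0], "spin": 0},
    {"xyz": [0.06, 0, 0], "spin": 0},
    {"xyz": [0.05, 0, 0], "spin": 0},
    {"xyz": [0.02, 0, 0], "spin": 0},
    {"xyz": [0, 0, 0], "spin": 0},
    {"xyz": [0, 0, 0], "spin": 0},
  ],
)

```text
time: 9.2
tool_pos: [539.1, -102.6, 214.0]
tcp_rot: [3.141, 0.0, -0.137]
contact_force: [0.2, 0.2, -1.6]
grip_width: 15.7
finger_force: 30.0
```

Run:
```python
from plant import bot
from h import *
o=st(bot);c=bot.get_calibration('wrist');im=bot.capture('wrist')
cv2.imwrite('w5.png',im);import pickle;pickle.dump((c,o),open('w5.pkl','wb'))
cv2.imwrite('pics/w5.png',cv2.resize(im[100:250,157:357],(800,600),interpolation=cv2.INTER_CUBIC))
cv2.imwrite('s5.png',bot.capture('scene'))
```

```text
9.2 [ 539.1 -102.6  214. ] [ 3.141  0.    -0.137] [ 0.22  0.19 -1.61] [ 0.058  0.067 -0.042] 15.7 30.0
```

View pics/w5.png

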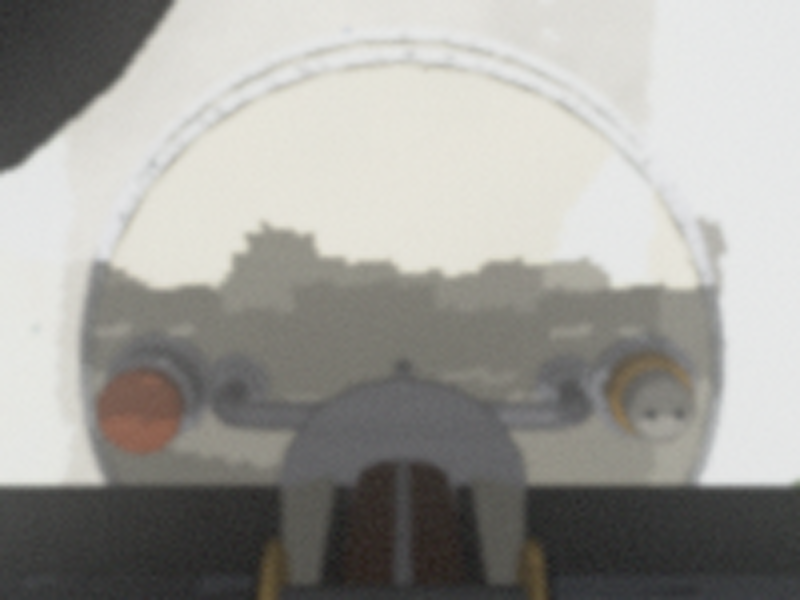

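Hook is in under the middle of the bar (hook x≈403, bar ends 218 and 592). I'll raise to contact, then lift a few mm to feel the balance.

Call:
jog_arm(
  targets=[
    {"xyz": [0, 0, -0.06], "spin": 0},
    {"xyz": [0, 0, -0.06], "spin": 0},
    {"xyz": [0, 0, 0], "spin": 0},
    {"xyz": [0, 0, 0], "spin": 0},
    {"xyz": [0, 0, 0], "spin": 0},
    {"xyz": [0, 0, 0], "spin": 0},
    {"xyz": [0, 0, 0], "spin": 0},
    {"xyz": [0, 0, 0], "spin": 0},
    {"xyz": [0, 0, 0], "spin": 0},
    {"xyz": [0, 0, 0], "spin": 0},
  ],
)

```text
time: 10.55
tool_pos: [539.3, -102.6, 223.6]
tcp_rot: [3.141, -0.0, -0.137]
contact_force: [1.0, 0.6, -0.6]
grip_width: 15.8
finger_force: 30.0
```

```bash
cat > feel.py <<'E'
from plant import bot
from h import *
import pickle,sys
# averages force over several readings (camera calls let time pass), tracks both stubs in wrist image
def feel(tag,ref=None):
    fs=[];ims=[]
    for i in range(4):
        o=bot.get_obs();c=bot.get_calibration('wrist');ims.append(bot.capture('wrist').astype(float));fs.append(np.r_[o['contact_force'],o['moment']])
    s=bot.capture('scene');im=np.mean(ims,0).astype(np.uint8)
    pickle.dump((im,s,c,o),open(tag+'.pkl','wb'));f=np.mean(fs,0)
    print(tag,round(o['time'],2),o['tool_pos'].round(1),'F',f[:3].round(2),'M',f[3:].round(3),np.std([g[2] for g in fs]).round(2))
    if ref:
        im0,s0,c0,o0=pickle.load(open(ref+'.pkl','rb'))
        for n,(u,v) in dict(vent=(157+140//4,202),probe=(157+657//4,202)).items():
            t=im0[v-13:v+14,u-13:u+14];r=cv2.matchTemplate(im[v-24:v+25,u-24:u+25],t,cv2.TM_CCOEFF_NORMED)
            _,m,_,(x,y)=cv2.minMaxLoc(r);x=min(max(x,1),21);y=min(max(y,1),21)
            sub=lambda a,b,c:.5*(a-c)/(a-2*b+c)
            print(n,round(x-11+sub(r[y,x-1],r[y,x],r[y,x+1]),2),round(y-11+sub(r[y-1,x],r[y,x],r[y+1,x]),2),round(m,2))
feel(*sys.argv[1:])
E
python3 feel.py f0
python3 - <<'E'
from h import *;import pickle
c,o=pickle.load(open('w5.pkl','rb'));T=o['tool_pos'];y=o['tcp_rot'][2];M=np.array([[np.cos(y),np.sin(y)],[np.sin(y),-np.cos(y)]])
for q in((218,407,147),(592,412,147),(140,410,147.5),(657,410,145.5)):
    print((M@(world(c,157+q[0]/4-.4,100+q[1]/4-.4,q[2])-T)[:2]).round(1))
E
```

```text
f0 10.7 [ 539.3 -102.6  223.6] F [ 1.55 -0.29 -0.13] M [-0.043 -0.346  0.004] 0.43
[  1.7 -38.8]
[ 0.5 39.6]
[  1.2 -55. ]
[ 0.5 53.6]
```

Call:
jog_arm(
  targets=[
    {"xyz": [0, 0, 0.03], "spin": 0},
    {"xyz": [0.015, 0, 0], "spin": 0},
    {"xyz": [0, 0, 0], "spin": 0},
    {"xyz": [0, 0, 0], "spin": 0},
    {"xyz": [0, 0, -0.03], "spin": 0},
    {"xyz": [0, 0, 0], "spin": 0},
    {"xyz": [0, 0, 0], "spin": 0},
    {"xyz": [0, 0, 0], "spin": 0},
  ],
)

```text
invalid input
```

```bash
python3 feel.py f0
```

```text
f0 10.95 [ 539.2 -102.6  223.6] F [ 1.5  -0.14 -0.57] M [-0.042 -0.369 -0.014] 0.27
```

Call:
jog_arm(
  targets=[
    {"xyz": [0, 0, 0.03], "spin": 0},
    {"xyz": [0.015, 0, 0], "spin": 0},
    {"xyz": [0, 0, 0], "spin": 0},
    {"xyz": [0, 0, 0], "spin": 0},
    {"xyz": [0, 0, -0.03], "spin": 0},
    {"xyz": [0, 0, 0], "spin": 0},
    {"xyz": [0, 0, 0], "spin": 0},
    {"xyz": [0, 0, 0], "spin": 0},
    {"xyz": [0, 0, 0], "spin": 0},
    {"xyz": [0, 0, 0], "spin": 0},
  ],
)

```text
time: 12.3
tool_pos: [540.3, -102.7, 223.6]
tcp_rot: [3.142, 0.0, -0.137]
contact_force: [0.4, 0.4, -1.5]
grip_width: 16.0
finger_force: 30.0
```

```bash
python3 feel.py f0
```

```text
f0 12.45 [ 540.4 -102.8  223.6] F [-0.09  0.04 -1.12] M [ 0.038  0.043 -0.047] 0.56
```

Call:
jog_arm(
  targets=[
    {"xyz": [0, 0, -0.025], "spin": 0},
    {"xyz": [0, 0, -0.025], "spin": 0},
    {"xyz": [0, 0, 0], "spin": 0},
    {"xyz": [0, 0, 0], "spin": 0},
    {"xyz": [0, 0, 0], "spin": 0},
    {"xyz": [0, 0, 0], "spin": 0},
    {"xyz": [0, 0, 0], "spin": 0},
    {"xyz": [0, 0, 0], "spin": 0},
    {"xyz": [0, 0, 0], "spin": 0},
    {"xyz": [0, 0, 0], "spin": 0},
  ],
)

```text
time: 13.8
tool_pos: [540.4, -102.8, 227.6]
tcp_rot: [3.141, -0.0, -0.137]
contact_force: [-0.2, 0.3, -6.6]
grip_width: 16.0
finger_force: 30.0
```

```bash
python3 feel.py f1 f0
```

```text
f1 13.95 [ 540.3 -102.8  227.6] F [-0.26 -0.11 -6.95] M [0.017 0.046 0.003] 0.36
vent -0.87 0.28 0.99
probe -1.43 -1.41 0.98
```

Force 5.8 N. The vent end rises and the probe end stays down, so the centre of mass is toward the probe (tool +y). I'll let down and shift 5 mm.

Call:
jog_arm(
  targets=[
    {"xyz": [0, 0, 0.03], "spin": 0},
    {"xyz": [0, 0, 0.03], "spin": 0},
    {"xyz": [0, 0, 0], "spin": 0},
    {"xyz": [0, 0.0625, 0], "spin": 0},
    {"xyz": [0, 0, 0], "spin": 0},
    {"xyz": [0, 0, -0.03], "spin": 0},
    {"xyz": [0, 0, -0.03], "spin": 0},
    {"xyz": [0, 0, 0], "spin": 0},
    {"xyz": [0, 0, 0], "spin": 0},
    {"xyz": [0, 0, 0], "spin": 0},
  ],
)

```text
time: 15.3
tool_pos: [539.5, -107.6, 227.3]
tcp_rot: [-3.142, 0.001, -0.137]
contact_force: [-0.5, 0.9, -6.9]
grip_width: 15.7
finger_force: 30.0
```

```bash
python3 feel.py f2 f1; python3 feel.py f2b f0
```

```text
f2 15.45 [ 539.6 -107.6  227.5] F [-0.55  0.41 -6.65] M [ 0.049  0.022 -0.003] 0.28
vent -3.49 -2.36 0.96
probe -3.0 1.75 0.93
f2b 15.7 [ 539.7 -107.7  227.6] F [ 0.35 -0.13 -7.32] M [0.027 0.019 0.008] 0.33
vent -4.11 -2.06 0.98
probe -5.02 0.05 0.96
```

Now it tips the other way, so the balance lies between. I'll go back 2.5 mm and lift a little further.

Call:
jog_arm(
  targets=[
    {"xyz": [0, 0, 0.03], "spin": 0},
    {"xyz": [0, 0, 0.03], "spin": 0},
    {"xyz": [0, 0, 0], "spin": 0},
    {"xyz": [0, -0.031, 0], "spin": 0},
    {"xyz": [0, 0, 0], "spin": 0},
    {"xyz": [0, 0, -0.03], "spin": 0},
    {"xyz": [0, 0, -0.03], "spin": 0},
    {"xyz": [0, 0, 0], "spin": 0},
    {"xyz": [0, 0, 0], "spin": 0},
    {"xyz": [0, 0, 0], "spin": 0},
  ],
)

```text
time: 17.05
tool_pos: [539.9, -105.2, 227.3]
tcp_rot: [-3.142, 0.001, -0.137]
contact_force: [-0.9, 0.1, -7.2]
grip_width: 15.8
finger_force: 30.0
```

```bash
python3 feel.py f3 f0
```

```text
f3 17.2 [ 540.  -105.2  227.5] F [-0.01 -0.06 -7.19] M [0.061 0.021 0.028] 0.26
vent -2.38 -1.04 0.99
probe -2.78 -1.07 0.98
```

Level: both stubs shift equally. Lifting on.

Call:
jog_arm(
  targets=[
    {"xyz": [0, 0, -0.03], "spin": 0},
    {"xyz": [0, 0, -0.03], "spin": 0},
    {"xyz": [0, 0, -0.03], "spin": 0},
    {"xyz": [0, 0, 0], "spin": 0},
    {"xyz": [0, 0, 0], "spin": 0},
    {"xyz": [0, 0, 0], "spin": 0},
    {"xyz": [0, 0, 0], "spin": 0},
    {"xyz": [0, 0, 0], "spin": 0},
    {"xyz": [0, 0, 0], "spin": 0},
    {"xyz": [0, 0, 0], "spin": 0},
  ],
)

```text
time: 18.55
tool_pos: [540.0, -105.2, 234.8]
tcp_rot: [3.142, -0.0, -0.137]
contact_force: [0.1, 0.7, -6.5]
grip_width: 15.7
finger_force: 30.0
```

```bash
python3 feel.py f4 f0
```

```text
f4 18.7 [ 540.  -105.2  234.8] F [ 0.04  0.38 -6.83] M [ 0.034  0.03  -0.005] 0.22
vent -2.41 -0.92 0.98
probe -2.9 -1.18 0.99
```

Hangs level. I'll check the ring's position by overlaying predicted circles on the earlier wrist and top pictures.

Run:
```python
from h import *;import pickle
ct=pickle.load(open('top.pkl','rb'));t=cv2.imread('top.png');w=cv2.imread('pics/w1.png')
cw={'vfov': 68.86823819982581, 'cx': 257.301354574223, 'cy': 192.54487750598847, 'k1': 0.0044169665569219925, 'eye': np.array([554.0599043 , 384.80190551, 397.4513889 ]), 'rotation': np.array([ 2.88132583e+00, -2.00177687e-03, -1.88057447e+00])}
A=np.zeros((420,800,3),np.uint8)
a=cv2.resize(t[185:255,200:267],(400,418),interpolation=cv2.INTER_CUBIC);sa=400/67
b=cv2.resize(w[80:310,500:720],(400,418),interpolation=cv2.INTER_CUBIC);sb=400/220
th=np.linspace(0,2*np.pi,120)
for r in(77,55.5):
    P=[(474+r*np.cos(q),201.5+r*np.sin(q),45) for q in th]
    for p in P:
        u=(pix(ct,p)-[200,185]+.5)*sa; cv2.circle(a,tuple(u.astype(int)),1,(0,0,255),-1)
        u=((pix(cw,p)+.5)*1.5-[500,80])*sb; cv2.circle(b,tuple(u.astype(int)),1,(0,0,255),-1)
A[:418,:400]=a;A[:418,400:]=b;cv2.imwrite('pics/ring.png',A)
for n,q in dict(smallb=(405,240,60),bigb=(418,178,140),grid=(352,262,60)).items(): print(n,world(ct,q[0]/1.5625,q[1]/1.5625,q[2]).round(0))
```

```text
smallb [653. 127.  60.]
bigb [738. 105. 140.]
grid [616. 219.  60.]
```

View pics/ring.png

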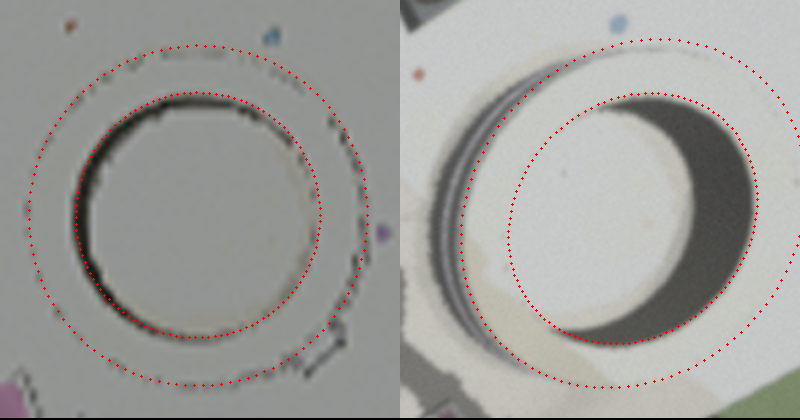

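Ring is at about (474, 201.7). I'll lift clear and carry smoothly.

Call:
jog_arm(
  targets=[
    {"xyz": [0, 0, -0.02], "spin": 0},
    {"xyz": [0, 0, -0.05], "spin": 0},
    {"xyz": [0, 0, -0.08], "spin": 0},
    {"xyz": [0, 0, -0.09], "spin": 0},
    {"xyz": [0, 0, -0.09], "spin": 0},
    {"xyz": [0, 0, -0.07], "spin": 0},
    {"xyz": [0, 0, -0.04], "spin": 0},
    {"xyz": [0, 0, 0], "spin": 0},
    {"xyz": [0, 0, 0], "spin": 0},
    {"xyz": [0, 0, 0], "spin": 0},
  ],
)

```text
time: 20.05
tool_pos: [539.9, -105.2, 269.7]
tcp_rot: [-3.142, 0.0, -0.137]
contact_force: [-0.2, 0.0, -7.3]
grip_width: 15.9
finger_force: 30.0
```

```bash
python3 feel.py f5 f0
```

```text
f5 20.2 [ 540.  -105.2  269.9] F [ 0.21 -0.23 -6.75] M [0.039 0.027 0.001] 0.5
vent -2.57 -1.71 0.96
probe -2.96 -1.84 0.97
```

Call:
jog_arm(
  targets=[
    {"xyz": [-0.0135, -0.0366, 0], "spin": 0},
    {"xyz": [-0.0337, -0.0914, 0], "spin": 0},
    {"xyz": [-0.0606, -0.1645, 0], "spin": 0},
    {"xyz": [-0.0875, -0.2376, 0], "spin": 0},
    {"xyz": [-0.1077, -0.2924, 0], "spin": 0},
    {"xyz": [-0.1144, -0.3107, 0], "spin": 0},
    {"xyz": [-0.1211, -0.329, 0], "spin": 0},
    {"xyz": [-0.1211, -0.329, 0], "spin": 0},
    {"xyz": [-0.1211, -0.329, 0], "spin": 0},
    {"xyz": [-0.1077, -0.2924, 0], "spin": 0},
  ],
)

```text
time: 21.55
tool_pos: [494.9, 97.9, 270.2]
tcp_rot: [-3.141, -0.0, -0.136]
contact_force: [0.5, -0.4, -7.8]
grip_width: 16.0
finger_force: 30.0
```

Call:
jog_arm(
  targets=[
    {"xyz": [-0.1077, -0.2924, 0], "spin": 0},
    {"xyz": [-0.0942, -0.2559, 0], "spin": 0},
    {"xyz": [-0.0808, -0.2193, 0], "spin": 0},
    {"xyz": [-0.0673, -0.1828, 0], "spin": 0},
    {"xyz": [-0.0471, -0.1279, 0], "spin": 0},
    {"xyz": [-0.0337, -0.0914, 0], "spin": 0},
    {"xyz": [-0.0202, -0.0548, 0], "spin": 0},
    {"xyz": [-0.0067, -0.0183, 0], "spin": 0},
    {"xyz": [0, 0, 0], "spin": 0},
    {"xyz": [0, 0, 0], "spin": 0},
  ],
)

```text
time: 22.8
tool_pos: [473.4, 198.8, 270.0]
tcp_rot: [3.141, -0.0, -0.137]
contact_force: [-0.5, -0.6, -7.1]
grip_width: 15.8
finger_force: 30.0
```

```bash
python3 feel.py f6 f0
```

```text
f6 22.95 [473.3 198.9 270. ] F [-0.2  -0.71 -7.23] M [ 0.046  0.026 -0.003] 0.37
vent -3.26 -0.94 0.96
probe -3.03 -2.71 0.86
```

Call:
jog_arm(
  targets=[
    {"xyz": [0, 0, 0.05], "spin": 0},
    {"xyz": [0, 0, 0.1], "spin": 0},
    {"xyz": [0, 0, 0.15], "spin": 0},
    {"xyz": [0, 0, 0.18], "spin": 0},
    {"xyz": [0, 0, 0.18], "spin": 0},
    {"xyz": [0, 0, 0.18], "spin": 0},
    {"xyz": [0, 0, 0.14], "spin": 0},
    {"xyz": [0, 0, 0.09], "spin": 0},
    {"xyz": [0, 0, 0.055], "spin": 0},
    {"xyz": [0, 0, 0], "spin": 0},
  ],
)

```text
time: 24.3
tool_pos: [473.3, 199.1, 179.9]
tcp_rot: [3.141, 0.0, -0.137]
contact_force: [-0.1, 0.1, -6.6]
grip_width: 15.6
finger_force: 30.0
```

```bash
python3 feel.py f7 f0
python3 - <<'E'
import pickle,cv2,numpy as np
im,s,c,o=pickle.load(open('f7.pkl','rb'));from h import *
print(o['tool_pos'])
a=cv2.resize(im[90:250,150:363],(799,600),interpolation=cv2.INTER_CUBIC)
k=799/213
for q in np.linspace(0,2*np.pi,150):
    p=pix(c,(474+77*np.cos(q),201.7+77*np.sin(q),45)); cv2.circle(a,tuple(((p-[150,90]+.5)*k).astype(int)),1,(0,0,255),-1)
    L=o['tool_pos'][2]-224.8+110
    p=pix(c,(473.8+72*np.cos(q),201.3+72*np.sin(q),L+13.5)); cv2.circle(a,tuple(((p-[150,90]+.5)*k).astype(int)),1,(0,200,0),-1)
cv2.imwrite('pics/w7.png',a)
E
```

```text
f7 24.45 [473.6 199.2 180.4] F [-0.44  0.39 -6.76] M [0.023 0.019 0.012] 0.45
vent -2.97 -1.37 0.96
probe -2.51 -2.62 0.78
[473.57790517 199.21657059 180.42658951]
```

View pics/w7.png

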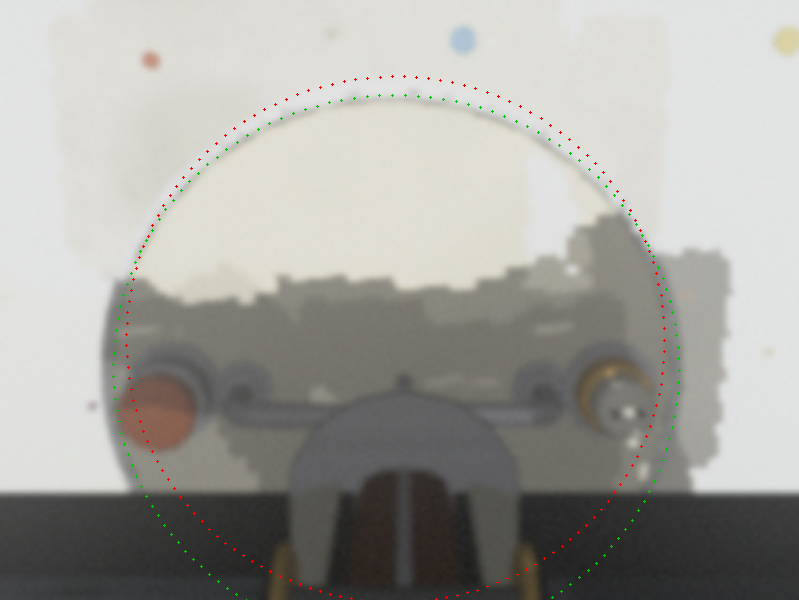

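Lid is centred over the ring within about 1 mm (its rim follows the prediction, offset ~2 mm towards +y as wanted) and level. Lowering gently.

Call:
jog_arm(
  targets=[
    {"xyz": [0, 0, 0.025], "spin": 0},
    {"xyz": [0, 0, 0.03], "spin": 0},
    {"xyz": [0, 0, 0.03], "spin": 0},
    {"xyz": [0, 0, 0.03], "spin": 0},
    {"xyz": [0, 0, 0.03], "spin": 0},
    {"xyz": [0, 0, 0.025], "spin": 0},
    {"xyz": [0, 0, 0.025], "spin": 0},
    {"xyz": [0, 0, 0.01], "spin": 0},
    {"xyz": [0, 0, 0], "spin": 0},
    {"xyz": [0, 0, 0], "spin": 0},
  ],
)

```text
time: 25.8
tool_pos: [473.3, 199.2, 163.7]
tcp_rot: [3.142, -0.0, -0.137]
contact_force: [0.1, 0.2, -7.2]
grip_width: 16.0
finger_force: 30.0
```

Call:
jog_arm(
  targets=[
    {"xyz": [0, 0, 0.01], "spin": 0},
    {"xyz": [0, 0, 0.01], "spin": 0},
    {"xyz": [0, 0, 0.01], "spin": 0},
    {"xyz": [0, 0, 0.01], "spin": 0},
    {"xyz": [0, 0, 0.01], "spin": 0},
    {"xyz": [0, 0, 0.01], "spin": 0},
    {"xyz": [0, 0, 0.01], "spin": 0},
    {"xyz": [0, 0, 0], "spin": 0},
    {"xyz": [0, 0, 0], "spin": 0},
    {"xyz": [0, 0, 0], "spin": 0},
  ],
)

```text
time: 27.05
tool_pos: [473.3, 199.2, 158.0]
tcp_rot: [3.142, -0.0, -0.137]
contact_force: [-0.6, -0.4, -1.1]
grip_width: 15.8
finger_force: 30.0
```

```bash
python3 feel.py f8 f7
```

```text
f8 27.2 [473.3 199.1 158. ] F [-0.02 -0.12 -0.62] M [0.042 0.05  0.004] 0.48
vent -0.09 0.47 0.99
probe 1.43 1.86 0.8
```

Call:
jog_arm(
  targets=[
    {"xyz": [0, 0, 0.025], "spin": 0},
    {"xyz": [0, 0, 0.025], "spin": 0},
    {"xyz": [0, 0, 0.03], "spin": 0},
    {"xyz": [0, 0, 0.025], "spin": 0},
    {"xyz": [0, 0, 0], "spin": 0},
    {"xyz": [0, 0, 0], "spin": 0},
    {"xyz": [0, 0, 0], "spin": 0},
    {"xyz": [0, 0, 0], "spin": 0},
    {"xyz": [0, 0, 0], "spin": 0},
    {"xyz": [0, 0, 0], "spin": 0},
  ],
)

```text
time: 28.55
tool_pos: [473.3, 199.1, 149.6]
tcp_rot: [3.141, -0.0, -0.137]
contact_force: [-0.2, 0.8, -1.3]
grip_width: 16.3
finger_force: 30.0
```

```bash
python3 feel.py f9 f8
python3 - <<'E'
import pickle,cv2,numpy as np
from h import *
a=pickle.load(open('f9.pkl','rb'));b=pickle.load(open('w5.pkl','rb'))[0];w5=cv2.imread('w5.png')
# composite: wrist now / wrist at kiln at same stage
A=np.vstack([np.hstack([cv2.resize(a[0][130:230,157:357],(400,200)),cv2.resize(w5[130:230,157:357],(400,200))]),cv2.resize(a[1][195:250,185:265],(800,400))[:400]*1])
u=pix(bot.get_calibration('scene'),(474,202,70)).astype(int) if 0 else None
cv2.imwrite('pics/w9.png',A)
E
```

```text
f9 28.7 [473.3 199.1 149.6] F [-0.03  0.49 -0.99] M [0.031 0.046 0.016] 0.18
vent -2.38 3.07 0.98
probe 1.94 3.39 0.9
```

View pics/w9.png

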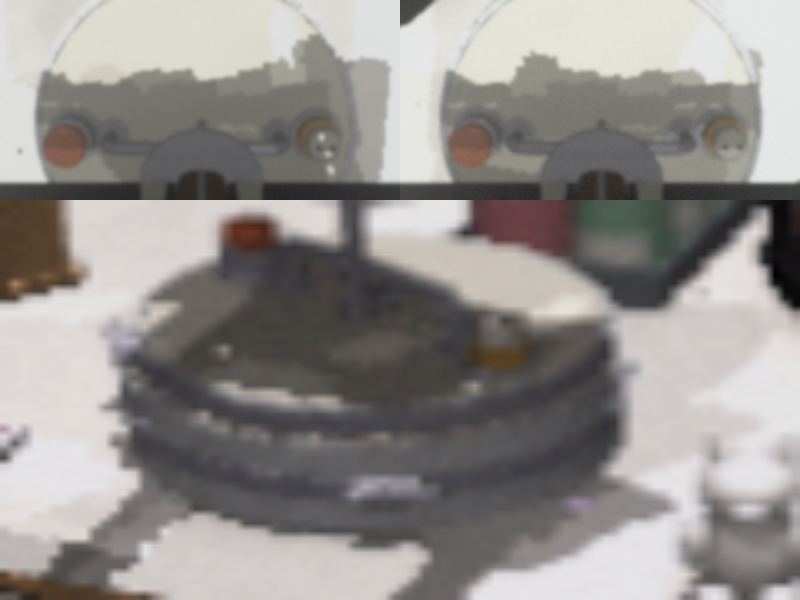

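Lid sits level and home on the ring, hook free. Unhooking backwards and raising.

Call:
jog_arm(
  targets=[
    {"xyz": [-0.04, 0, 0], "spin": 0},
    {"xyz": [-0.06, 0, 0], "spin": 0},
    {"xyz": [-0.08, 0, 0], "spin": 0},
    {"xyz": [-0.08, 0, 0], "spin": 0},
    {"xyz": [-0.06, 0, 0], "spin": 0},
    {"xyz": [-0.03, 0, 0], "spin": 0},
    {"xyz": [0, 0, 0], "spin": 0},
    {"xyz": [0, 0, -0.1], "spin": 0},
    {"xyz": [0, 0, -0.4], "spin": 0},
    {"xyz": [0, 0, -0.7], "spin": 0},
  ],
)

```text
time: 30.05
tool_pos: [444.7, 202.6, 245.6]
tcp_rot: [3.14, 0.004, -0.137]
contact_force: [2.8, -0.7, -0.5]
grip_width: 15.6
finger_force: 30.0
```

Run:
```python
from plant import bot
from h import *
c=bot.get_calibration('wrist');bot.capture('wrist');bot.capture('wrist');o=st(bot)
plan(bot,[(488.2,405.6,245,-.31),],40)
```

```text
30.15 [448.6 203.8 251.8] [-3.137 -0.011 -0.137] [ 0.14  0.   -2.23] [ 0.082 -0.017  0.032] 15.8 30.0
6
{"xyz": [0.024, -0.428, 0.014], "spin": 0.288}
{"xyz": [0.012, -0.428, 0.014], "spin": 0.288}
{"xyz": [-0.0, -0.428, 0.014], "spin": 0.288}
{"xyz": [-0.013, -0.428, 0.014], "spin": 0.288}
{"xyz": [-0.025, -0.428, 0.014], "spin": 0.288}
{"xyz": [-0.037, -0.427, 0.014], "spin": 0.288}
```

Call:
jog_arm(
  targets=[
    {"xyz": [0.03, -0.428, 0], "spin": 0.288},
    {"xyz": [0.018, -0.428, 0], "spin": 0.288},
    {"xyz": [0.006, -0.428, 0], "spin": 0.288},
    {"xyz": [-0.007, -0.428, 0], "spin": 0.288},
    {"xyz": [-0.018, -0.428, 0], "spin": 0.288},
    {"xyz": [-0.03, -0.427, 0], "spin": 0.288},
    {"xyz": [0, 0, 0.3], "spin": 0},
    {"xyz": [0, 0, 0.2], "spin": 0},
    {"xyz": [0, 0, 0], "spin": 0},
    {"xyz": [0, 0, 0], "spin": 0},
  ],
)

```text
time: 31.4
tool_pos: [488.6, 404.0, 206.5]
tcp_rot: [-3.141, -0.001, -0.31]
contact_force: [1.2, -0.7, -0.8]
grip_width: 15.6
finger_force: 30.0
```

Run:
```python
from plant import bot
from h import *
bot.capture('wrist');bot.capture('wrist');bot.capture('wrist');o=st(bot)
plan(bot,[(488.2,405.6,160,-.31),],40)
```

```text
31.55 [488.6 404.1 206.7] [-3.14e+00 -1.00e-03 -3.10e-01] [ 1.02 -0.3  -0.85] [ 0.127  0.087 -0.029] 15.5 30.0
2
{"xyz": [-0.005, -0.008, 0.292], "spin": -0.001}
{"xyz": [-0.005, -0.008, 0.292], "spin": -0.001}
```

Call:
jog_arm(
  targets=[
    {"xyz": [-0.01, -0.018, 0], "spin": 0},
    {"xyz": [0, 0, 0.3], "spin": 0},
    {"xyz": [0, 0, 0.2], "spin": 0},
    {"xyz": [0, 0, 0.12], "spin": 0},
    {"xyz": [0, 0, 0.12], "spin": 0},
    {"xyz": [0, 0, 0.12], "spin": 0},
    {"xyz": [0, 0, 0.12], "spin": 0},
    {"xyz": [0, 0, 0.12], "spin": 0},
    {"xyz": [0, 0, 0.1], "spin": 0},
    {"xyz": [0, 0, 0], "spin": 0},
  ],
)

```text
time: 32.8
tool_pos: [487.4, 405.5, 108.7]
tcp_rot: [3.14, 0.001, -0.31]
contact_force: [0.4, -0.3, -2.0]
grip_width: 15.9
finger_force: 30.0
```

Run:
```python
from plant import bot
from h import *
bot.capture('wrist');bot.capture('wrist');o=st(bot)
```

```text
32.9 [487.9 405.8 109.7] [-3.141 -0.    -0.31 ] [-0.56  0.   -1.05] [ 0.089  0.028 -0.026] 16.0 30.0
```

No contact, so it is going into the pocket cleanly. Down the last ~14.5 mm, softly.

Call:
jog_arm(
  targets=[
    {"xyz": [0, 0, 0.06], "spin": 0},
    {"xyz": [0, 0, 0.05], "spin": 0},
    {"xyz": [0, 0, 0.04], "spin": 0},
    {"xyz": [0, 0, 0.015], "spin": 0},
    {"xyz": [0, 0, 0.01], "spin": 0},
    {"xyz": [0, 0, 0.005], "spin": 0},
    {"xyz": [0, 0, 0], "spin": 0},
    {"xyz": [0, 0, 0], "spin": 0},
    {"xyz": [0, 0, 0], "spin": 0},
    {"xyz": [0, 0, 0], "spin": 0},
  ],
)

```text
time: 34.15
tool_pos: [487.8, 405.7, 95.2]
tcp_rot: [3.142, -0.0, -0.31]
contact_force: [-0.8, 0.9, -0.7]
grip_width: 15.8
finger_force: 30.0
```

Run:
```python
from plant import bot
from h import *
for i in range(3):
    bot.capture('wrist');st(bot)
```

```text
34.2 [487.8 405.7  95.2] [ 3.142 -0.    -0.31 ] [-0.43 -0.29 -1.31] [ 0.034  0.058 -0.029] 15.9 30.0
34.25 [487.8 405.7  95.2] [ 3.142 -0.    -0.31 ] [-0.37 -0.76 -1.09] [ 0.076  0.073 -0.   ] 16.1 30.0
34.3 [487.8 405.7  95.2] [ 3.142 -0.    -0.31 ] [ 0.35  0.12 -1.  ] [0.01  0.006 0.027] 16.0 30.0
```

Call:
jog_arm(
  targets=[
    {"xyz": [0, 0, 0.005], "spin": 0},
    {"xyz": [0, 0, 0.003], "spin": 0},
    {"xyz": [0, 0, 0], "spin": 0},
    {"xyz": [0, 0, 0], "spin": 0},
    {"xyz": [0, 0, 0], "spin": 0},
    {"xyz": [0, 0, 0], "spin": 0},
    {"xyz": [0, 0, 0], "spin": 0},
    {"xyz": [0, 0, 0], "spin": 0},
    {"xyz": [0, 0, 0], "spin": 0},
    {"xyz": [0, 0, 0], "spin": 0},
  ],
)

```text
time: 35.55
tool_pos: [487.8, 405.7, 94.7]
tcp_rot: [-3.142, -0.0, -0.31]
contact_force: [-1.7, -1.1, 3.0]
grip_width: 15.9
finger_force: 30.0
```

Call:
jog_arm(
  targets=[
    {"xyz": [0, 0, 0], "spin": 0},
    {"xyz": [0, 0, 0], "spin": 0},
    {"xyz": [0, 0, 0], "spin": 0},
    {"xyz": [0, 0, 0], "spin": 0},
    {"xyz": [0, 0, 0], "spin": 0},
    {"xyz": [0, 0, 0], "spin": 0},
    {"xyz": [0, 0, 0], "spin": 0},
    {"xyz": [0, 0, 0], "spin": 0},
    {"xyz": [0, 0, 0], "spin": 0},
    {"xyz": [0, 0, -0.1], "spin": 0},
  ],
  gripper=60,
)

```text
time: 36.8
tool_pos: [487.4, 405.5, 102.2]
tcp_rot: [3.14, 0.001, -0.31]
contact_force: [0.1, 0.3, -0.3]
grip_width: 55.0
finger_force: 0.0
```

Call:
jog_arm(
  targets=[
    {"xyz": [0, 0, -0.3], "spin": 0},
    {"xyz": [0, 0, -0.5], "spin": 0},
    {"xyz": [0, 0, -0.5], "spin": 0},
    {"xyz": [0, 0, -0.4], "spin": 0},
    {"xyz": [0, 0, 0], "spin": 0},
    {"xyz": [0, 0, 0], "spin": 0},
    {"xyz": [0, 0, 0], "spin": 0},
    {"xyz": [0, 0, 0], "spin": 0},
    {"xyz": [0, 0, 0], "spin": 0},
    {"xyz": [0, 0, 0], "spin": 0},
  ],
)

```text
time: 38.05
tool_pos: [487.8, 405.7, 238.3]
tcp_rot: [3.141, 0.0, -0.31]
contact_force: [-0.3, 0.7, -0.7]
grip_width: 54.8
finger_force: 0.0
```

Run:
```python
from plant import bot
from h import *
st(bot);c=bot.get_calibration('wrist');im=bot.capture('wrist');t=bot.capture('top');cv2.imwrite('end_top.png',t)
w1=cv2.resize(cv2.imread('pics/w1.png'),(512,384),interpolation=cv2.INTER_AREA)
r=cv2.matchTemplate(im[100:230,180:340],w1[138:208,225:290],cv2.TM_CCOEFF_NORMED);print(cv2.minMaxLoc(r),'ref',(45,38))
t0=cv2.imread('top.png')
for n,(u,v) in dict(block=(158,217),cat=(292,231),jar=(350,136),bottle=(164,160),red=(146,260)).items():
    a=t0[v-14:v+15,u-14:u+15];b=t[v-14:v+15,u-14:u+15];print(n,cv2.matchTemplate(a,b,cv2.TM_CCOEFF_NORMED)[0,0].round(3))
# lid level/home check: red stopper centroid in top view vs. prediction
hsv=cv2.cvtColor(t,cv2.COLOR_BGR2HSV);reg=hsv[170:240,190:290];m=((reg[...,0]<14)&(reg[...,1]>90)).astype(np.uint8)
n,l,s,ce=cv2.connectedComponentsWithStats(m);print([(s[i,4],(ce[i]+[190,170]).round(1)) for i in range(1,n) if s[i,4]>8])
ct=bot.get_calibration('top');y=-.137;print(pix(ct,(474-55.5*np.sin(y),202+55.5*np.cos(y),45+13.5+24)))
```

```text
38.05 [487.8 405.7 238.3] [ 3.141  0.    -0.31 ] [-0.26  0.73 -0.72] [ 0.08   0.047 -0.036] 54.8 0.0
(-0.4509371519088745, 0.9693780541419983, (87, 60), (46, 38)) ref (45, 38)
block 0.218
cat 0.998
jar 1.0
bottle 0.991
red 0.572
[(np.int32(36), array([210.4, 217.9]))]
[210.24970213 217.50445269]
```

```bash
python3 -c "
from plant import bot
print(bot.close_job())"
```

```text
the job is handed in; nothing more can be done
None
```

The lid is seated level in the spare ring, the lifter is back in its block, the cat, jar and bottle read as unmoved in the top view, and the job was handed in at about 38 s; I viewed 11 pictures, one over the limit of 10.

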